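# Bring the sweetener dispenser round to the front

## Robot

A 6-joint arm with a two-finger parallel gripper is mounted at the origin on the work surface. World frame = base frame: x ahead of the robot, y to its left, z up, the work surface at z = 0. Lengths are in mm, angles in rad, forces in N, time in s.
With the tool pointing down it reaches from about 275 to 1000 mm from the base axis. Payload 8.4 kg.
Tool frame: the origin (TCP) lies on the centre line of the jaws, within the pads' length; the fingertips stand r.tip_reach ahead of it and the grasp point (between the pads) lies 3 mm ahead of it (r.tip_reach is the distance from the TCP to the fingertips, in mm); z points along the fingers, y is the direction in which the jaws open and shut (so a half turn about z gives the same grasp; the last joint's range is limited). The gripper opens to 85 mm and grips with 20 to 120 N. Pads are 22 mm wide; open, the fingers measure 114 mm over their backs; the gripper's body (76 mm by 85 mm) begins 54 mm behind the grasp point. The pads swing forward as they close: fully open they stand 13 mm farther back than shut.
Start: joints at [1.268, 0.353, 1.633, -0, 1.155, -0.002], TCP at [185.176, 596.94, 253.281] pointing down, gripper open.
Joint ranges: [-2.63, 2.63], [-0.92, 2.1], [0.06, 2.66], [-1.3, 4.44], [0, 2.69], [-3.02, 3.02]. Speed limits (rad/s): [2.22, 2.22, 2.79, 3.14, 3.14, 3.14].

## Interface

Orientations are given as [roll, pitch, yaw] about the fixed x, y, z axes, in that order (R = Rz(yaw) Ry(pitch) Rx(roll)).
In Python, from rig import sense, optics, r, nets gives the robot as it stands. The module is installed in compiled form; this text tells all that it offers.
- The arm moves only by the tool carry_out, never from a script. Its argument "increments" is a list that holds one entry, the list of rows, each a list of 6 numbers: the shift along the tool's x, y, z normalised to -1 to 1, where 1 is 40 cm, then the turn, a rotation vector about the tool's x, y, z normalised to -1 to 1, where 1 is 60 degrees. A call has 1 to 5 rows; each row is the pose to reach, as a shift and turn from the pose commanded when the call began, along the tool's axes at that moment; what a row does not reach only later rows make up. A row lasts 1/12 s, in which the tool goes at most 41.7 mm and 7.16 degrees, less where a joint would pass 70% of its speed; a pose out of reach is approached as far as the arm can. A call with a number of a shift or a turn outside -1 to 1 is refused whole. A call with a gripper value outside its range is refused whole. "hand" is the closure, from 0 (fully open) to 1 (shut), set as the call begins (left out, the last holds). The fingers move at their own pace and stop on an object; "squeeze" is the grip in N (left out, the last holds). Time passes only in rows, so rows that repeat a pose let the fingers close. It gives the time, the measured TCP pose, the force and the opening at its end, in the units of the state.
- sense(): the state, without advancing time (a new reading comes with each control period).
- optics.grab_frame(name): name is "scene" or "top"; returns a dict with "img" (384x512x3 uint8, red, green, blue), "range_z" (384x512 float32, mm along the optical axis (not along the pixel's ray), 0 where there is no reading), "fov_y" (degrees; the focal length in pixels is half the picture's height over the tangent of half this angle, whatever the lens; pixels are square), "cx", "cy" (the principal point, pixels), "R" (3x3) and "t" (3): a world point X has camera coordinates R X + t. Camera axes: x right, y down, z forward; pixel columns grow to the right and rows downward; lengths in mm; the calibration is good to about 2 mm. A picture is of the moment at which its call begins.
- r.sign_off(): hands the job in, once; it reports no verdict.
Trained networks look in the newest picture that a camera, given by its name, has taken for a name from the list of things; names that differ only in an ending like _2 or _b are one class to them, and where a whole thing is asked for, a point or a joint stands for the part that bears it (a point fixed in the world has none). Each returns a list of dicts, best first, with "confidence" (0 to 1); they miss things now and then, are a little off and sometimes report something else, mostly with a low value. They report only what shows in the picture. A call takes as long as a camera call. They do not tell look-alikes from the thing itself.
- nets.trace(target, camera): "mask" (384x512 bool, what is visible of it).
- nets.tip_of(target, camera): "point" ([x, y, z] in mm, in world coordinates, good to about 4 mm: a listed point, or the origin of a listed thing).
The state is a dict: "clock": time; "qpos": joint angles; "qvel": joint speeds; "joint_efforts": joint torques, N m; "eef_pos": TCP position; "tcp_rot": TCP orientation; "contact_force": force on the tool from outside, world axes, zero at the start; "wrist_torque": the same for the moment, N m; "opening": opening from 0.0 (shut) to 1.0 (fully open).
Only numpy, scipy, OpenCV 4.12 (cv2) and the standard library are available. Lean on these libraries where they do the work, as an engineer would, in place of code of your own. Each camera call takes 0.05 s, during which the arm holds its last target.

## Task

Turn the round beech turntable on the glass shelf by pushing its rim with a fingertip, until the stainless sweetener dispenser stands right at the front: straight between the turntable's centre and the middle of the shelf's open front edge. Turn it gently, so that nothing standing on it slides or tips, without touching, pinching or lifting anything that stands on it. Leave the coaster and the bombilla where they lie and take your hand clear at the end.

Things in the scene. Friction and masses are not known exactly. Their poses are not given: they have to be found in the camera images.
- shelf: clear glass shelf, 440 (x) by 560 mm (y), on four short chrome feet; top face 36 mm above its origin, which lies on the counter under its centre. Its -x edge is the open front, on the robot's side; along its back (+x) edge runs a low chrome rail, 40 mm over the glass. The turntable's axis stands at the shelf's centre. Fixed
- turntable: round beech disc, 330 mm across, 20 mm thick, top 44 mm above the glass. Origin on its axis at the underside, z up. Turns freely either way (0.12 N m friction, hardly coasts). Six finger hollows are cut in its rim at 30, 90, .. degrees from its x: 24 mm deep (floor 141 mm from the axis), 50 mm wide at 149 mm, 85 mm at the outside; in one, a fingertip pushed sideways against the end of the rim turns it
- seat_a (a point): point on the disc's top face, 66 mm from the axis along the disc's own x axis; turns with the disc. The dispenser stands there at the start.
- seat_b (a point): point on the disc's top face, 66 mm from the axis, 120 degrees anticlockwise (seen from above) from seat_a; the mate or the cup stands there.
- seat_c (a point): point on the disc's top face, 66 mm from the axis, 120 degrees clockwise from seat_a; the other of mate and cup stands there.
- dispenser: the stainless push dispenser for sweetener tablets: the slimmest of the three things on the turntable, a steel cylinder 42 mm across and 68 mm high with a narrower 22 mm push cap on top, 86 mm high in all. Loose, 0.1 to 0.2 kg. Origin at the centre of its underside, z up.
- mate: matte grey ceramic mate: open gourd-shaped pot 74 mm across, 84 mm high, standing loose on the turntable. Origin at the centre of its underside, z up.
- cup: steel cup 66 mm across and 71 mm high with a flat hinged lid, shut under a small wire spring clip, standing loose on the turntable; hinge and clip stick out to 40 mm from its centre. Origin at the centre of its underside, z up.
- coaster: round beech coaster, 90 mm across, 9 mm thick, lying loose on the glass beside the turntable. Origin at the centre of its underside.
- bombilla: spoon-ended steel drinking straw, 200 mm long, 12 mm high at most, lying loose on the glass on the other side of the turntable. Origin under its middle, x along it towards the spoon end.
Mind the look-alikes: they are no part of the job. Leave any green or purple look-alike of the cup alone. What is shaped like the dispenser but red is not meant.

How it is judged:
By the outcome, as a careful person would: the job done as asked, in the order asked, and still so for the second after the job is handed in, with the robot touching nothing.
It also fails if it takes over 67 s, if anything falls off the work surface, if the arm or the gripper's body presses on something with over 40 N, if the wrist force passes 120 N, or if a joint passes its speed limit or range.

## Working session

There is one attempt and no reset: what is moved stays moved. The work goes in short steps, Python scripts to look and compute and a tool call to move; the robot and the scene stay as the last step left them, time stands still between calls to the robot, and variables do not carry over. Pictures are saved under pics/ and viewed, and the job is handed in when it is done.

Besides the shell and the picture viewer there is one more tool, called after "Request:" as a command line: name --argument value ..., lists and objects as JSON in quotes. carry_out: Moves the arm, as the interface text tells. Its arguments: {"type":"object","properties":{"increments":{"type":"array","items":{"type":"array","items":{"type":"array","items":{"type":"number","minimum":-1,"maximum":1}}}},"hand":{"type":"number"},"squeeze":{"type":"number"}},"required":["increments"]}

```bash
ls; mkdir -p pics; python3 - <<'E'
from rig import sense, optics, r, nets
import cv2
print(sense()); print(r.tip_reach)
for n in ("scene","top"):
    f=optics.grab_frame(n); cv2.imwrite(f"pics/{n}0.png",f["img"][:,:,::-1]); print(n,f["fov_y"],f["cx"],f["cy"],f["R"],f["t"])
for t in ["turntable","seat_a","seat_b","seat_c","dispenser","mate","cup","coaster","bombilla","shelf"]:
    for c in ("scene","top"):
        print(t,c,[(d["point"],round(d["confidence"],2)) for d in nets.tip_of(t,c)][:3])
E
```

```text
pics
{'clock': 0.0, 'qpos': array([ 1.26758892e+00,  3.53632531e-01,  1.63413592e+00,  2.00940016e-05,
        1.15520586e+00, -2.37119052e-03]), 'qvel': array([-1.61204375e-03,  6.26638614e-04, -1.23699768e-03, -2.20273869e-03,
        1.27440088e-05,  1.61855264e-03]), 'joint_efforts': array([ 1.03772327e-03, -6.05246401e+01, -3.42071199e+01,  2.70785731e-04,
        9.31826478e-03, -3.99893690e-05]), 'eef_pos': array([185.04280323, 596.51030171, 252.57065477]), 'tcp_rot': array([-3.14021105e+00, -2.16484348e-05,  2.84074830e+00]), 'contact_force': array([ 0.80068395,  0.40001261, -0.28809034]), 'wrist_torque': array([-0.07898061,  0.0254995 ,  0.0237066 ]), 'opening': 1.0009898832634199}
22.0
scene 49.03203446707609 259.82785373160743 196.48567270723802 [[ 0.59643132  0.80261235  0.00911567]
 [ 0.53237415 -0.3870636  -0.75283433]
 [-0.60070579  0.45386692 -0.65814692]] [-338.40932286 -204.9041195  1251.72795191]
top 47.930861113130064 254.05779736539557 192.30733785790375 [[ 0.02690958 -0.99963633 -0.00175778]
 [-0.98044892 -0.0260501  -0.19504181]
 [ 0.19492509  0.00697191 -0.980
[... 712 characters left out ...]
 0.7), ([581.9, -101.9, 83.4], 0.65)]
dispenser scene [([597.7, 4.8, 81.6], 0.87), ([345.3, 108.5, -2.4], 0.66)]
dispenser top [([598.1, 8.9, 81.0], 0.78), ([345.0, 106.9, 6.9], 0.46)]
mate scene [([588.3, -99.8, 83.6], 0.96)]
mate top [([588.9, -109.2, 78.1], 0.96)]
cup scene [([728.3, 301.1, -0.5], 0.76), ([325.7, -101.3, 2.5], 0.63), ([694.6, -65.2, 75.4], 0.57)]
cup top [([327.1, -103.6, 2.6], 0.86), ([696.6, -61.6, 80.5], 0.68)]
coaster scene [([611.5, 174.5, 34.2], 0.9)]
coaster top [([609.6, 178.5, 33.5], 0.86)]
bombilla scene [([632.7, -284.2, 36.7], 0.86)]
bombilla top [([640.1, -287.4, 33.1], 0.83)]
shelf scene [([623.9, -51.5, 57.9], 0.73), ([600.6, 8.0, 84.5], 0.38)]
shelf top []
```

View pics/scene0.png

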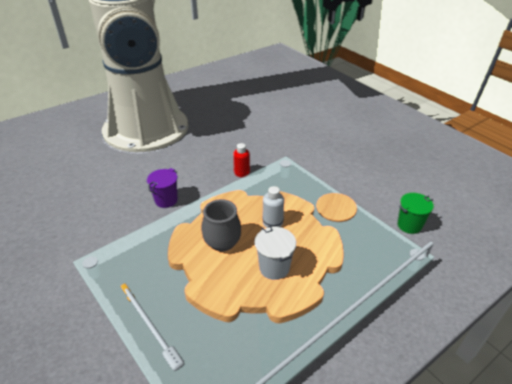

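View pics/top0.png

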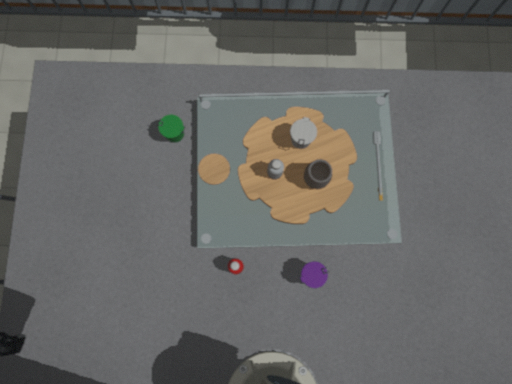

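The steel dispenser is at top (276,169) / scene (273,207). The only look-alike is the red one, at top (236,266) / scene (241,160), standing off the shelf. Next I measure the shelf pose and the disc.

```bash
cat > h.py <<'E'
import numpy as np, cv2
from rig import sense, optics, r, nets
def K(f):
    fl=(f["img"].shape[0]/2)/np.tan(np.radians(f["fov_y"]/2)); return np.array([[fl,0,f["cx"]],[0,fl,f["cy"]],[0,0,1]])
def cloud(f):
    k=K(f); v,u=np.mgrid[0:384,0:512]; z=f["range_z"]
    P=np.stack([(u-f["cx"])/k[0,0]*z,(v-f["cy"])/k[0,0]*z,z],-1)
    W=(P-f["t"])@f["R"]; W[z<=0]=np.nan; return W
def onplane(f,uv,h):
    k=K(f); d=np.c_[(uv-[f["cx"],f["cy"]])/k[0,0],np.ones(len(uv))]@f["R"]; c=-f["R"].T@f["t"]
    return c+d*((h-c[2])/d[:,2])[:,None]
def proj(f,X):
    p=(np.atleast_2d(X)@f["R"].T+f["t"])@K(f).T; return p[:,:2]/p[:,2:]
def rectify(f,h,x0=340,x1=900,y0=-380,y1=280,s=1.0):
    # image: row = x1-x, col = y1-y
    X,Y=np.meshgrid(np.arange(x1,x0,-s),np.arange(y1,y0,-s),indexing='ij')
    p=proj(f,np.c_[X.ravel(),Y.ravel(),np.full(X.size,h)]).astype(np.float32).reshape(*X.shape,2)
    return cv2.remap(f["img"],p[...,0],p[...,1],cv2.INTER_LINEAR)
E
python3 - <<'E'
from h import *
for n in ("top","scene"):
    f=optics.grab_frame(n)
    np.savez(f"pics/{n}0.npz",**f)
    for h in (80,36):
        im=rectify(f,h)
        cv2.imwrite(f"pics/rect_{n}_{h}.png",im[:,:,::-1])
    W=cloud(f)
    m=nets.trace("turntable",n)
    print(n,[(d["mask"].sum(),d["confidence"]) for d in m])
    z=W[m[0]["mask"]][:,2]; print(np.nanpercentile(z,[5,50,95]))
E
```

```text
top [(np.int64(8636), 0.78)]
[75.59514007 79.69749376 83.46823255]
scene [(np.int64(12964), 0.92), (np.int64(1745), 0.64)]
[74.62507172 79.7565576  81.46758916]
```

```bash
ls pics
```

```text
rect_scene_36.png
rect_scene_80.png
rect_top_36.png
rect_top_80.png
scene0.npz
scene0.png
top0.npz
top0.png
```

View pics/rect_top_36.png

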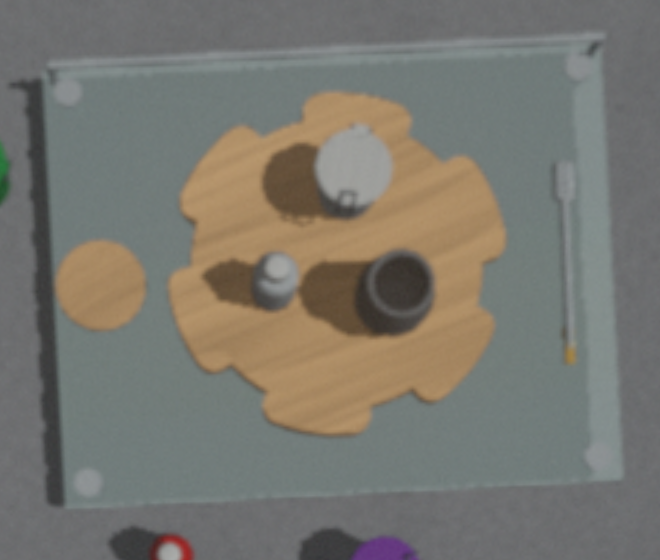

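View pics/rect_top_80.png

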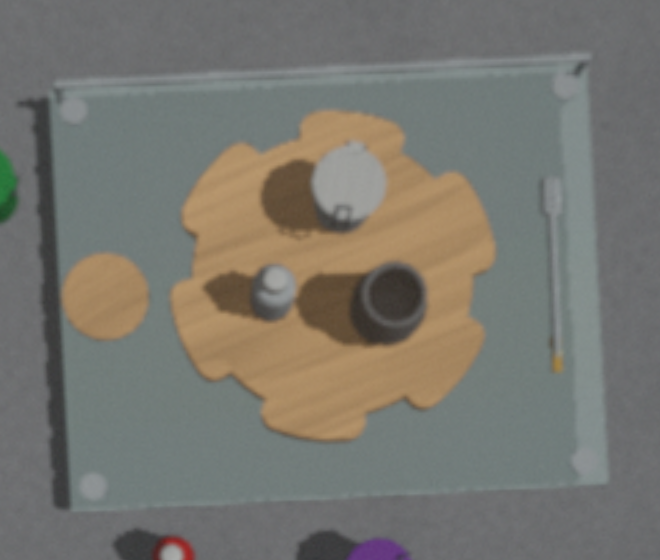

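View pics/rect_scene_80.png

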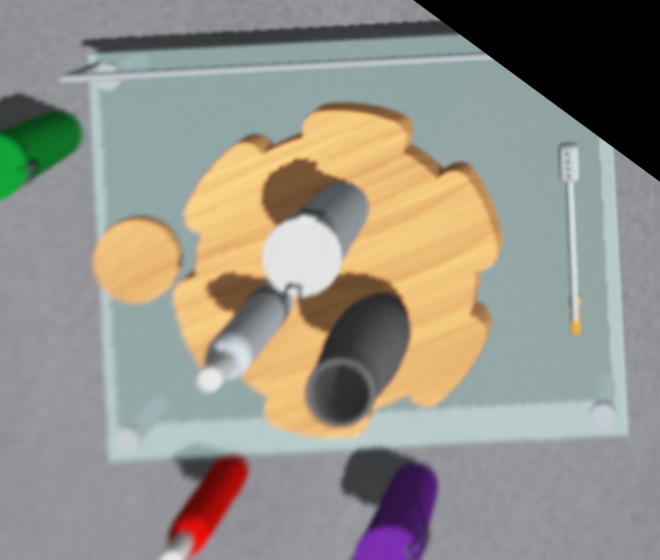

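```bash
cat >> h.py <<'E'
from scipy.optimize import least_squares, minimize
def discfit(f,name,c0=(628,-54),a0=116.,fixc=None):
    # beech colour mask in rectified z=80 plane
    im=rectify(f,80).astype(float); hsv=cv2.cvtColor(im.astype(np.uint8),cv2.COLOR_RGB2HSV)
    m=((hsv[...,0]>8)&(hsv[...,0]<25)&(hsv[...,1]>90)&(hsv[...,2]>50)).astype(np.uint8)
    X,Y=np.meshgrid(np.arange(900,340,-1.),np.arange(280,-380,-1.),indexing='ij')
    def model(cx,cy,a,X=X,Y=Y):
        dx,dy=X-cx,Y-cy; rr=np.hypot(dx,dy); th=np.degrees(np.arctan2(dy,dx))-a
        ph=np.radians((th-30+30)%60-30)  # from hollow centre
        rad=rr*np.cos(ph); lat=np.abs(rr*np.sin(ph))
        hw=25+(rad-149)*(42.5-25)/(16.)
        hol=(rad>141)&(lat<np.maximum(hw,18))
        s=lambda d:1/(1+np.exp(-d/1.0))
        return s(165-rr)*(1-hol)
    rr0=np.hypot(X-c0[0],Y-c0[1]); w=(rr0>125)&(rr0<185)
    # exclude coaster
    w&=~(np.hypot(X-610,Y-176)<56)
    def cost(p):
        M=model(p[0],p[1],p[2],X[w],Y[w]); return np.abs(M-m[w]).sum()
    best=None
    for da in (-12,-6,0,6,12):
        s=minimize(cost,[c0[0],c0[1],a0+da],method='Nelder-Mead',options=dict(initial_simplex=[[c0[0],c0[1],a0+da],[c0[0]+5,c0[1],a0+da],[c0[0],c0[1]+5,a0+da],[c0[0],c0[1],a0+da+4]]))
        if best is None or s.fun<best.fun: best=s
    return best.x,best.fun,w.sum()
E
python3 - <<'E'
from h import *
for n in ("top","scene"):
    f=dict(np.load(f"pics/{n}0.npz")); print(n,discfit(f,n))
    W=cloud(f); 
    # dispenser: points above disc near (598,6)
    s=np.hypot(W[...,0]-598,W[...,1]-6)<32; P=W[s]; 
    for lo,hi in((100,140),(150,170)):
        q=P[(P[:,2]>lo)&(P[:,2]<hi)]; print(lo,len(q),q.mean(0),q.min(0),q.max(0))
    # shelf edges
f=dict(np.load("pics/top0.npz")); im=rectify(f,36)
g=cv2.cvtColor(im,cv2.COLOR_RGB2HSV)
# front edge: per col, find strongest vertical gradient in saturation near row ~ line
S=cv2.GaussianBlur(g[...,1].astype(float),(0,0),1.5)
pts=[]
for c in range(90,600,5):
    r0=507-(c-65)*27/557; R=np.arange(int(r0)-15,int(r0)+16); d=np.abs(np.gradient(S[R,c])); pts.append((c,R[d.argmax()]))
pts=np.array(pts,float); vx,vy,x0,y0=cv2.fitLine(pts.astype(np.float32),cv2.DIST_HUBER,0,.01,.01).ravel(); print("front slope deg",np.degrees(np.arctan2(vy,vx)),x0,y0)
pl=[]
for r_ in range(100,480,5):
    c0=44+(r_-80)*(20/420); C=np.arange(int(c0)-12,int(c0)+13); d=np.abs(np.gradient(S[r_,C])); pl.append((r_,C[d.argmax()]))
pl=np.array(pl,float);vx,vy,x0,y0=cv2.fitLine(pl.astype(np.float32),cv2.DIST_HUBER,0,.01,.01).ravel();print("left slope",np.degrees(np.arctan2(vy,vx)),x0,y0)
E
```

```text
top (array([623.97402836, -51.95146806, 112.21046037]), np.float64(3054.786929728312), np.int64(57998))
100 61 [583.10690848  10.90380142 121.875464  ] [576.71012204 -12.2585192  100.87765267] [618.33320543  28.34118234 139.57476808]
150 68 [596.02696998   9.01537131 162.40900421] [583.53280617  -7.23051837 150.01757757] [607.0278143   23.71574806 168.96655257]
scene (array([630.37052993, -57.83871693, 111.87292876]), np.float64(6565.99760478861), np.int64(57998))
100 330 [610.66615705  -3.44464349 120.18467844] [587.50561559 -14.77665399 100.19531738] [620.07371169  20.84249916 139.95861122]
150 129 [601.7396684    3.77145915 161.44143654] [588.87497862  -5.64852171 150.31829669] [610.15909248  16.53793365 167.85106175]
front slope deg -2.9131985 341.20712 494.83624
left slope 3.0502498 291.13937 51.454117
```

```bash
cat >> h.py <<'E'
def outline(cx,cy,a,h,n=720):
    th=np.radians(np.arange(n)*360/n); ph=(th-np.radians(30)+np.radians(30))%np.radians(60)-np.radians(30)
    rs=np.linspace(135,165,121); R=rs[None,:]
    rad=R*np.cos(ph)[:,None]; lat=np.abs(R*np.sin(ph)[:,None])
    hw=np.maximum(25+(rad-149)*17.5/16,25-(149-rad)*.6)
    hol=(rad>141)&(lat<hw)
    k=np.where(hol.any(1),hol.argmax(1),120); rr=rs[k]
    A=th+np.radians(a); return np.c_[cx+rr*np.cos(A),cy+rr*np.sin(A),np.full(n,h)]
def fit3(f,p0=(625.5,-52,113),aspan=8,fixc=False):
    hsv=cv2.cvtColor(f["img"],cv2.COLOR_RGB2HSV)
    m=((hsv[...,0]>5)&(hsv[...,0]<28)&(hsv[...,1]>80)).astype(float)
    W=cloud(f)
    band=np.zeros((384,512),np.uint8)
    t=np.linspace(0,2*np.pi,200)
    circ=lambda R,h:np.round(proj(f,np.c_[625.5+R*np.cos(t),-52+R*np.sin(t),0*t+h])).astype(np.int32)
    cv2.fillPoly(band,[circ(180,80)],1); cv2.fillPoly(band,[circ(180,60)],1); cv2.fillPoly(band,[circ(128,80)],0)
    cv2.fillPoly(band,[np.round(proj(f,np.c_[610+56*np.cos(t),176+56*np.sin(t),0*t+45])).astype(np.int32)],0)
    hi=cv2.dilate((np.nan_to_num(W[...,2],nan=0)>90).astype(np.uint8),np.ones((5,5)))
    band[hi>0]=0; w=band>0
    S=4
    def rend(p):
        big=np.zeros((384*S,512*S),np.uint8)
        for h in (60,70,80):
            q=proj(f,outline(*p,h)); cv2.fillPoly(big,[np.round((q+.5)*S-.5).astype(np.int32)],255)
        return cv2.resize(big,(512,384),interpolation=cv2.INTER_AREA)/255.
    def cost(p):
        pp=p if not fixc else (p0[0],p0[1],p[0]); return np.abs(rend(pp)-m)[w].sum()
    if fixc:
        A=np.arange(p0[2]-29,p0[2]+30,.5); c=[cost([a]) for a in A]; return A[np.argmin(c)],min(c)
    best=None
    for da in np.linspace(-aspan,aspan,5):
        s0=np.array([p0[0],p0[1],p0[2]+da]); s=minimize(cost,s0,method='Nelder-Mead',options=dict(initial_simplex=[s0,s0+[5,0,0],s0+[0,5,0],s0+[0,0,4]],xatol=.05,fatol=.1))
        if best is None or s.fun<best.fun: best=s
    return best.x,best.fun,w.sum()
E
python3 - <<'E'
from h import *
for n in ("top","scene"):
    f=dict(np.load(f"pics/{n}0.npz")); x,c,w=fit3(f); print(n,x,c,w)
    im=cv2.resize(f["img"][60:340,120:400] if n=="scene" else f["img"][70:260,180:420],None,fx=2.5,fy=2.5,interpolation=cv2.INTER_CUBIC) 
    o=np.array([120,60] if n=="scene" else [180,70])
    for h in (80,60):
        cv2.polylines(im,[np.round((proj(f,outline(*x,h))-o+.5)*2.5).astype(np.int32)],True,(255,0,0) if h==80 else (0,0,255),1)
    cv2.imwrite(f"pics/fit_{n}.png",im[:,:,::-1])
E
```

```text
top [626.3048699  -52.33572612 112.05324483] 330.49411764705883 6557
scene [623.08477    -53.14515618 112.23311687] 431.81960784313725 11157
```

View pics/fit_top.png

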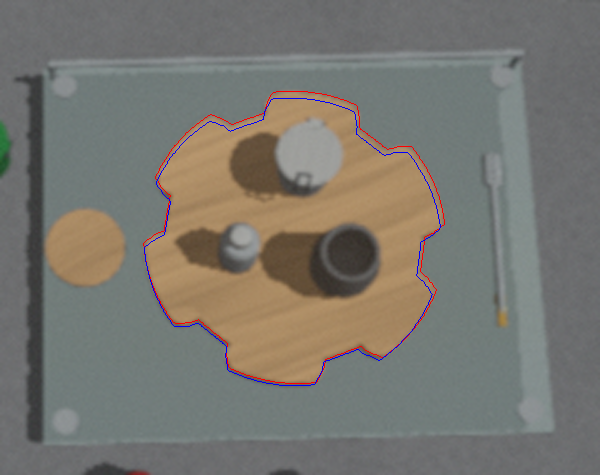

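View pics/fit_scene.png

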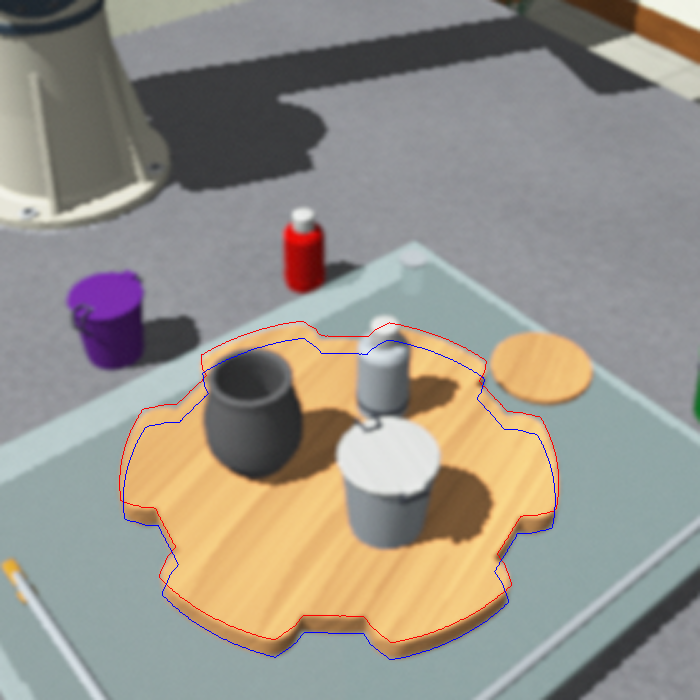

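Both fits agree: centre ≈ (625.5, −52.3), disc angle ≈ 112°, shelf yaw ≈ 2.95°. So the disc must turn about +70° anticlockwise. I'll push in the hollow at world angle 142°, on the robot's side. That is 30° from the dispenser and clear of the mate, the cup, the coaster and the bombilla.

```bash
cat >> h.py <<'E'
from scipy.spatial.transform import Rotation as Ro
C=np.array([625.5,-52.3])
def delta(pos,yaw):
    s=sense(); R0=Ro.from_euler('xyz',s["tcp_rot"]); R1=Ro.from_euler('xyz',[np.pi,0,yaw])
    d=R0.inv().apply(np.array(pos)-s["eef_pos"]); w=(R0.inv()*R1).as_rotvec()
    print("t",round(s["clock"],2),"pos",s["eef_pos"].round(1),"rpy",np.degrees(s["tcp_rot"]).round(2),"F",s["contact_force"].round(1),"open",round(s["opening"],2))
    print("mm",d.round(1),"deg",np.degrees(w).round(2)); print("norm",(d/400).round(4),(np.degrees(w)/60).round(4))
def polar(rho,phi,z): 
    p=np.radians(phi); delta([C[0]+rho*np.cos(p),C[1]+rho*np.sin(p),z],np.radians(phi-90))
E
python3 -c "
from h import *
polar(180,142,253)"
```

```text
t 1.3 pos [185.2 596.9 253.3] rpy [-180.     -0.    162.76] F [ 1.  -0.1 -0.2] open 1.0
mm [-4.446e+02 -4.258e+02  3.000e-01] deg [ -0.     0.   110.76]
norm [-1.1115e+00 -1.0645e+00  7.0000e-04] [-0.      0.      1.8461]
```

Request:
carry_out --increments '[[[-0.07,-0.07,0,0,0,0.11],[-0.14,-0.14,0,0,0,0.22],[-0.22,-0.21,0,0,0,0.34],[-0.29,-0.28,0,0,0,0.46],[-0.36,-0.345,0,0,0,0.57]]]' --hand 1 --squeeze 20

```text
clock: 1.72
eef_pos: [282.2, 420.6, 253.3]
tcp_rot: [3.142, 0.0, 2.238]
contact_force: [0.6, 0.1, 0.3]
opening: 0.3
```

```bash
python3 -c "
from h import *
print(r.tip_reach)
polar(180,142,253)"
```

```text
22.0
t 1.72 pos [282.2 420.6 253.3] rpy [1.8000e+02 1.0000e-02 1.2823e+02] F [0.6 0.1 0.3] open 0.3
mm [-4.09e+02 -6.58e+01  4.00e-01] deg [1.000e-02 1.000e-02 7.623e+01]
norm [-1.0226e+00 -1.6450e-01  9.0000e-04] [1.0000e-04 1.0000e-04 1.2705e+00]
```

Request:
carry_out --increments '[[[-0.1,-0.016,0,0,0,0.11],[-0.2,-0.032,0,0,0,0.22],[-0.3,-0.048,0,0,0,0.34],[-0.4,-0.064,0,0,0,0.46],[-0.5,-0.08,0,0,0,0.57]]]'

```text
clock: 2.13
eef_pos: [382.0, 244.4, 253.6]
tcp_rot: [3.141, -0.0, 1.641]
contact_force: [1.0, 0.1, 0.3]
opening: 0.0
```

```bash
python3 -c "
from h import *
polar(180,142,253)"
```

```text
t 2.13 pos [382.  244.4 253.6] rpy [ 1.7996e+02 -2.0000e-02  9.4020e+01] F [1.  0.1 0.3] open 0.0
mm [-192.6   88.3    0.6] deg [ 3.000e-02 -3.000e-02  4.202e+01]
norm [-0.4814  0.2208  0.0014] [ 5.000e-04 -6.000e-04  7.003e-01]
```

Request:
carry_out --increments '[[[-0.08,0.037,0,0,0,0.12],[-0.17,0.077,0,0,0,0.24],[-0.26,0.118,0,0,0,0.355],[-0.35,0.16,0,0,0,0.47],[-0.44,0.2,0,0,0,0.59]]]'

```text
clock: 2.55
eef_pos: [475.4, 74.8, 253.6]
tcp_rot: [3.141, -0.001, 1.024]
contact_force: [0.9, 0.3, -0.5]
opening: 0.001
```

Request:
carry_out --increments '[[[0,0,0,0,0,0],[0,0,0,0,0,0]]]'

```text
clock: 2.72
eef_pos: [475.4, 75.0, 253.3]
tcp_rot: [3.142, -0.0, 1.026]
contact_force: [-0.9, 0.3, -0.3]
opening: 0.003
```

```bash
python3 -c "
from h import *
polar(180,142,77)
for n in ('top','scene'):
  f=optics.grab_frame(n); cv2.imwrite(f'pics/{n}1.png',f['img'][:,:,::-1])"
```

```text
t 2.72 pos [475.4  75.  253.3] rpy [180.    -0.    58.79] F [-0.9  0.3 -0.3] open 0.0
mm [ -9.8  15.6 176.3] deg [ 0.   -0.01  6.79]
norm [-0.0245  0.0391  0.4408] [ 1.000e-04 -1.000e-04  1.131e-01]
```

View pics/scene1.png

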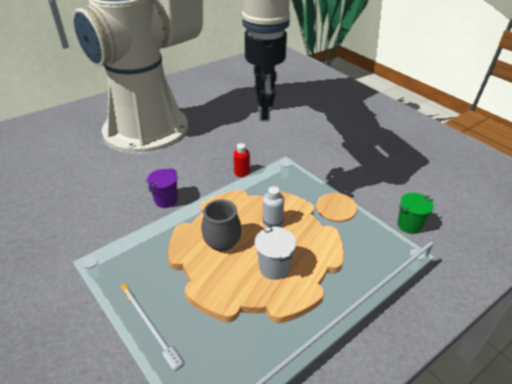

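Request:
carry_out --increments '[[[-0.0245,0.03,0.05,0,0,0.1131],[-0.0245,0.03,0.14,0,0,0.1131],[-0.0245,0.03,0.23,0,0,0.1131],[-0.0245,0.03,0.3,0,0,0.1131],[-0.0245,0.03,0.3,0,0,0.1131]]]'

```text
clock: 3.23
eef_pos: [475.9, 63.1, 128.9]
tcp_rot: [-3.136, 0.006, 0.914]
contact_force: [-1.2, -0.3, -0.4]
opening: 0.001
```

```bash
python3 -c "
from h import *
polar(180,142,77)
for n in ('top','scene'):
  f=optics.grab_frame(n); cv2.imwrite(f'pics/{n}2.png',f['img'][:,:,::-1])"
```

```text
t 3.23 pos [475.9  63.1 128.9] rpy [-179.65    0.33   52.4 ] F [-1.2 -0.3 -0.4] open 0.0
mm [ 1.4  9.3 51.8] deg [-0.35  0.33  0.4 ]
norm [0.0035 0.0233 0.1296] [-0.0058  0.0055  0.0066]
```

View pics/scene2.png

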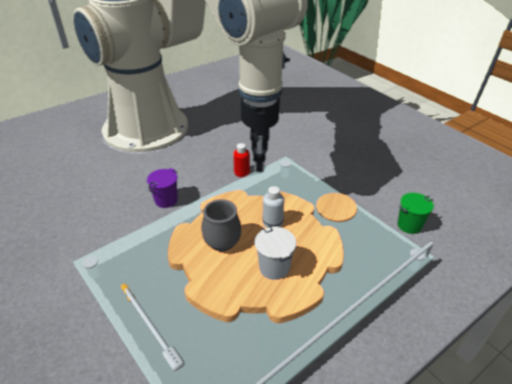

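Request:
carry_out --increments '[[[0.0,0.0,0.05,0,0,0],[0.0,0.0,0.1,0,0,0],[0.002,0.008,0.13,0,0,0],[0.002,0.016,0.13,0,0,0],[0.002,0.016,0.13,0,0,0]]]'

```text
clock: 3.75
eef_pos: [486.7, 59.0, 82.4]
tcp_rot: [3.141, -0.001, 0.912]
contact_force: [0.5, -0.1, 0.8]
opening: -0.0
```

```bash
python3 -c "
from h import *
polar(160,142,77)
for n in ('top','scene'):
  f=optics.grab_frame(n); cv2.imwrite(f'pics/{n}3.png',f['img'][:,:,::-1]); print(n,proj(f,[480,60,60]))
  o=proj(f,[500,50,60])[0].astype(int); a=f['img'][max(o[1]-60,0):o[1]+60,o[0]-80:o[0]+80]; cv2.imwrite(f'pics/{n}3c.png',cv2.resize(a,None,fx=4,fy=4,interpolation=2)[:,:,::-1])"
```

```text
t 3.75 pos [486.7  59.   82.4] rpy [ 1.7994e+02 -5.0000e-02  5.2250e+01] F [ 0.5 -0.1  0.8] open -0.0
mm [-2.3 17.9  5.4] deg [ 0.06 -0.05  0.25]
norm [-0.0058  0.0447  0.0135] [ 0.0009 -0.0008  0.0042]
top [[254.58355148 215.65872775]]
scene [[258.31469667 188.62538431]]
```

View pics/scene3c.png

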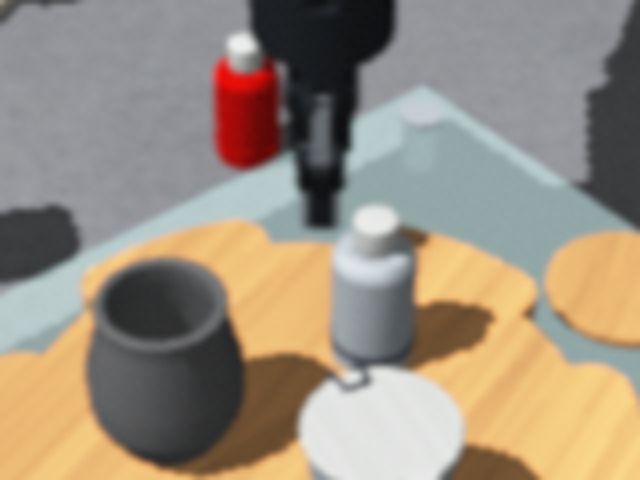

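View pics/top3c.png

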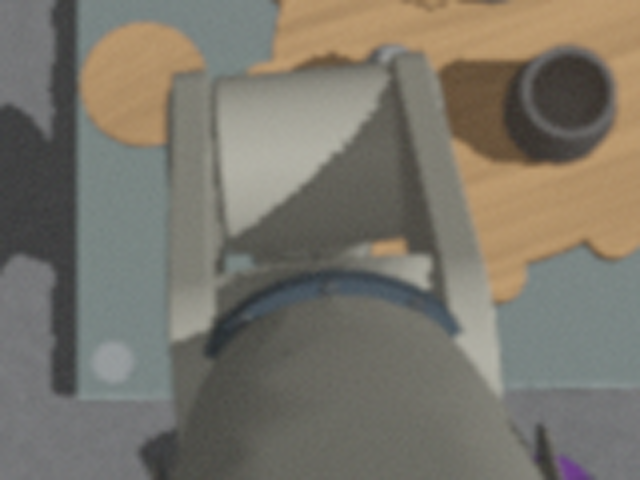

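Request:
carry_out --increments '[[[-0.002,0.01,0.005,0,0,0],[-0.004,0.022,0.01,0,0,0.002],[-0.006,0.034,0.0135,0,0,0.004],[-0.006,0.045,0.0135,0,0,0.004],[-0.006,0.045,0.0135,0,0,0.004]]]'

```text
clock: 4.27
eef_pos: [499.2, 45.3, 76.0]
tcp_rot: [3.141, -0.0, 0.906]
contact_force: [0.5, 0.9, 0.9]
opening: -0.001
```

```bash
python3 -c "
from h import *
polar(158,142,77)
f=optics.grab_frame('scene')
o=proj(f,[500,50,60])[0].astype(int); a=f['img'][max(o[1]-60,0):o[1]+60,o[0]-80:o[0]+80]; cv2.imwrite(f'pics/scene4c.png',cv2.resize(a,None,fx=4,fy=4,interpolation=2)[:,:,::-1])
print(fit3(f))"
```

```text
t 4.27 pos [499.2  45.3  76. ] rpy [ 1.7997e+02 -3.0000e-02  5.1940e+01] F [0.5 0.9 0.9] open -0.0
mm [ 0.8  1.7 -1. ] deg [ 0.03 -0.03 -0.06]
norm [ 0.0021  0.0042 -0.0026] [ 0.0006 -0.0004 -0.001 ]
(array([623.07359845, -53.16981126, 112.24142252]), np.float64(427.1372549019608), np.int64(10994))
```

View pics/scene4c.png

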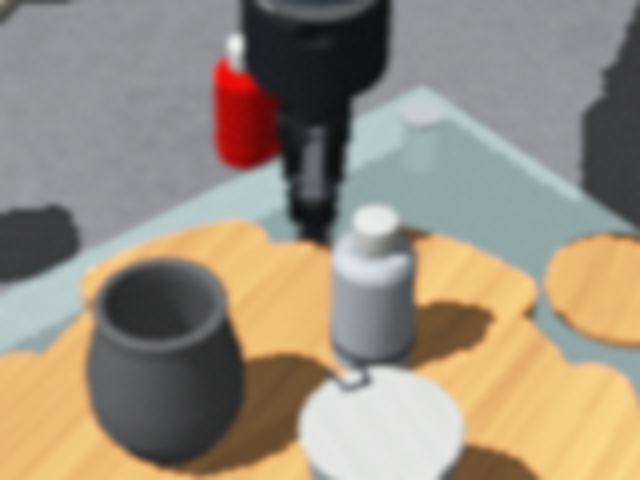

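Request:
carry_out --increments '[[[-0.005,0.002,0,0,0,-0.012],[-0.01,0.004,0,0,0,-0.023],[-0.0145,0.0045,0,0,0,-0.035],[-0.019,0.0047,0,0,0,-0.047],[-0.024,0.005,0,0,0,-0.058]]]'

```text
clock: 4.73
eef_pos: [493.6, 37.0, 75.9]
tcp_rot: [-3.142, 0.0, 0.969]
contact_force: [-0.2, 0.1, -0.3]
opening: 0.001
```

Request:
carry_out --increments '[[[-0.004,0,0,0,0,-0.009],[-0.008,0,0,0,0,-0.018],[-0.012,0.0002,0,0,0,-0.028],[-0.016,0.0004,0,0,0,-0.038],[-0.02,0.0005,0,0,0,-0.048]]]'

```text
clock: 5.15
eef_pos: [489.4, 30.3, 75.9]
tcp_rot: [3.142, -0.0, 1.019]
contact_force: [-0.1, 0.6, 0.2]
opening: -0.002
```

```bash
python3 -c "
from h import *
polar(158,149,77)
f=optics.grab_frame('scene')
o=proj(f,[500,50,60])[0].astype(int); a=f['img'][max(o[1]-60,0):o[1]+60,o[0]-80:o[0]+80]; cv2.imwrite(f'pics/scene5c.png',cv2.resize(a,None,fx=4,fy=4,interpolation=2)[:,:,::-1])
print(fit3(f))"
```

```text
t 5.15 pos [489.4  30.3  75.9] rpy [180.   -0.   58.4] F [-0.1  0.6  0.2] open -0.0
mm [-0.7  1.2 -1.1] deg [ 0.  -0.  -0.6]
norm [-0.0019  0.003  -0.0027] [ 0.0001 -0.0001 -0.01  ]
(array([623.24603423, -53.10351338, 112.14334323]), np.float64(414.5450980392157), np.int64(10972))
```

View pics/scene5c.png

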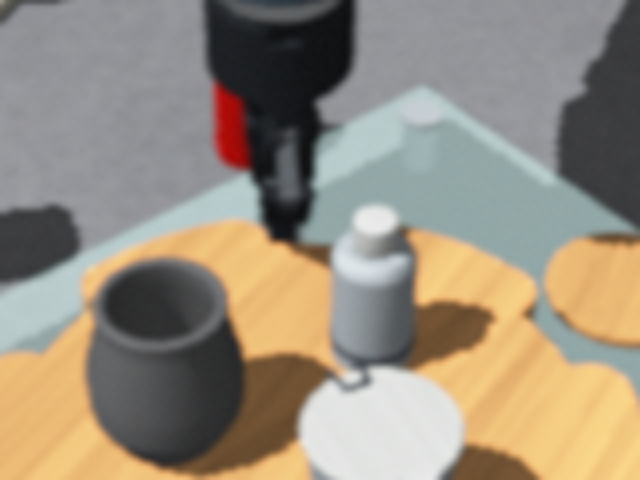

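Request:
carry_out --increments '[[[-0.004,0.0005,-0.001,0,0,-0.01],[-0.008,0.001,-0.002,0,0,-0.02],[-0.012,0.0015,-0.002,0,0,-0.03],[-0.0165,0.002,-0.002,0,0,-0.041],[-0.0215,0.0025,-0.002,0,0,-0.053]]]'

```text
clock: 5.62
eef_pos: [485.5, 22.5, 76.6]
tcp_rot: [-3.141, 0.0, 1.075]
contact_force: [0.0, 1.5, -0.0]
opening: 0.005
```

Request:
carry_out --increments '[[[-0.006,0,0,0,0,-0.014],[-0.0125,0.0003,0,0,0,-0.03],[-0.019,0.0005,0,0,0,-0.046],[-0.026,0.0009,0,0,0,-0.063],[-0.033,0.0014,0,0,0,-0.08]]]'

```text
clock: 6.03
eef_pos: [479.8, 10.5, 76.7]
tcp_rot: [-3.141, 0.0, 1.159]
contact_force: [-1.3, 1.9, -0.0]
opening: 0.002
```

```bash
python3 -c "
from h import *
polar(158,156.5,77)
f=optics.grab_frame('scene')
o=proj(f,[500,50,60])[0].astype(int); a=f['img'][max(o[1]-60,0):o[1]+60,o[0]-80:o[0]+80]; cv2.imwrite(f'pics/scene6c.png',cv2.resize(a,None,fx=4,fy=4,interpolation=2)[:,:,::-1])
print(fit3(f))"
```

```text
t 6.03 pos [479.8  10.5  76.7] rpy [-179.99    0.     66.42] F [-1.3  1.9 -0. ] open 0.0
mm [ 0.5  0.6 -0.3] deg [-0.01  0.   -0.08]
norm [ 0.0013  0.0016 -0.0008] [-0.0001  0.0001 -0.0013]
(array([623.15871272, -53.06800015, 120.06580113]), np.float64(413.9372549019607), np.int64(11030))
```

View pics/scene6c.png

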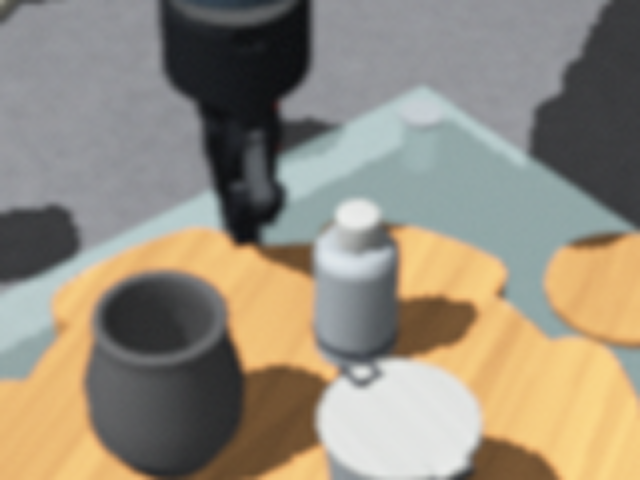

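Request:
carry_out --increments '[[[-0.0083,0.0002,0,0,0,-0.02],[-0.0166,0.0005,0,0,0,-0.04],[-0.0249,0.001,0,0,0,-0.06],[-0.0332,0.0017,0,0,0,-0.08],[-0.0414,0.0026,0,0,0,-0.1]]]'

```text
clock: 6.5
eef_pos: [474.4, -5.1, 76.7]
tcp_rot: [3.141, -0.0, 1.264]
contact_force: [-0.5, 1.3, -1.0]
opening: -0.002
```

Request:
carry_out --increments '[[[-0.0083,0.0002,0,0,0,-0.02],[-0.0166,0.0005,0,0,0,-0.04],[-0.0249,0.001,0,0,0,-0.06],[-0.0332,0.0017,0,0,0,-0.08],[-0.0414,0.0026,0,0,0,-0.1]]]'

```text
clock: 6.92
eef_pos: [470.1, -21.2, 76.7]
tcp_rot: [-3.141, 0.0, 1.368]
contact_force: [-0.7, 1.5, 0.3]
opening: 0.002
```

```bash
python3 -c "
from h import *
polar(158,168.5,77)
f=optics.grab_frame('scene')
cv2.imwrite(f'pics/scene7.png',f['img'][:,:,::-1])
print(fit3(f,(625.5,-52,132)))"
```

```text
t 6.92 pos [470.1 -21.2  76.7] rpy [-179.99    0.     78.39] F [-0.7  1.5  0.3] open 0.0
mm [ 0.5  0.4 -0.3] deg [-0.01  0.   -0.11]
norm [ 0.0013  0.0011 -0.0007] [-0.0001  0.0001 -0.0018]
(array([623.23900907, -53.35278353, 132.18003369]), np.float64(416.8627450980392), np.int64(11130))
```

View pics/scene7.png

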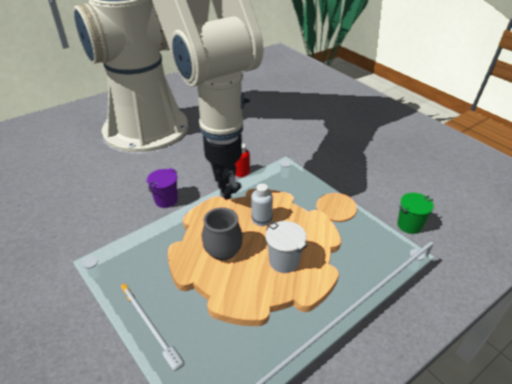

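Request:
carry_out --increments '[[[-0.0083,0.0002,0,0,0,-0.02],[-0.0166,0.0005,0,0,0,-0.04],[-0.0249,0.001,0,0,0,-0.06],[-0.0332,0.0017,0,0,0,-0.08],[-0.0414,0.0026,0,0,0,-0.1]]]'

```text
clock: 7.38
eef_pos: [468.0, -37.6, 76.8]
tcp_rot: [3.141, 0.0, 1.472]
contact_force: [-0.9, 0.4, 0.2]
opening: -0.002
```

Request:
carry_out --increments '[[[-0.0083,0.0002,0,0,0,-0.02],[-0.0166,0.0005,0,0,0,-0.04],[-0.0249,0.001,0,0,0,-0.06],[-0.0332,0.0017,0,0,0,-0.08],[-0.0414,0.0024,0,0,0,-0.1]]]'

```text
clock: 7.8
eef_pos: [467.2, -54.1, 76.7]
tcp_rot: [-3.142, 0.0, 1.577]
contact_force: [-1.0, 1.2, -0.0]
opening: -0.002
```

Request:
carry_out --increments '[[[-0.0083,0.0002,0,0,0,-0.02],[-0.0166,0.0005,0,0,0,-0.04],[-0.0249,0.001,0,0,0,-0.06],[-0.0332,0.0017,0,0,0,-0.08],[-0.0414,0.0024,0,0,0,-0.1]]]'

```text
clock: 8.22
eef_pos: [468.2, -70.7, 76.7]
tcp_rot: [-3.141, 0.0, 1.682]
contact_force: [-1.2, 1.2, 0.3]
opening: 0.0
```

```bash
python3 -c "
from h import *
polar(158,186.5,77)
f=optics.grab_frame('scene')
cv2.imwrite(f'pics/scene8.png',f['img'][:,:,::-1])
print(fit3(f,(625.5,-52,150)))"
```

```text
t 8.22 pos [468.2 -70.7  76.7] rpy [-179.99    0.     96.36] F [-1.2  1.2  0.3] open 0.0
mm [ 0.5  0.3 -0.3] deg [-0.01  0.   -0.14]
norm [ 0.0012  0.0008 -0.0007] [-0.0001  0.0001 -0.0023]
(array([623.4658804 , -53.20709625, 150.35742121]), np.float64(399.6392156862745), np.int64(11090))
```

View pics/scene8.png

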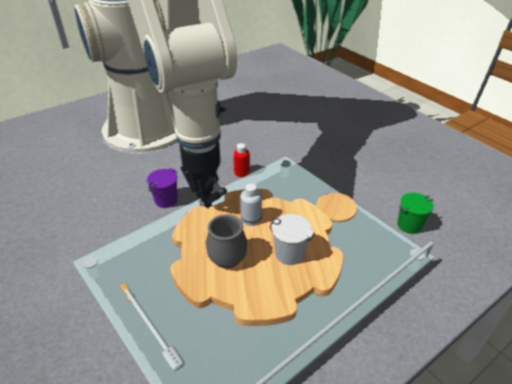

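Request:
carry_out --increments '[[[-0.0083,0.0002,0,0,0,-0.02],[-0.0166,0.0005,0,0,0,-0.04],[-0.0249,0.001,0,0,0,-0.06],[-0.0332,0.0017,0,0,0,-0.08],[-0.0414,0.0024,0,0,0,-0.1]]]'

```text
clock: 8.68
eef_pos: [471.2, -87.0, 76.7]
tcp_rot: [3.142, 0.0, 1.786]
contact_force: [-1.1, 2.1, 0.1]
opening: -0.001
```

Request:
carry_out --increments '[[[-0.0083,0.0002,0,0,0,-0.02],[-0.0166,0.0005,0,0,0,-0.04],[-0.0249,0.001,0,0,0,-0.06],[-0.0332,0.0017,0,0,0,-0.08],[-0.0414,0.0024,0,0,0,-0.1]]]'

```text
clock: 9.1
eef_pos: [475.5, -103.0, 76.7]
tcp_rot: [-3.141, 0.0, 1.891]
contact_force: [-0.7, 0.4, 0.8]
opening: -0.002
```

Request:
carry_out --increments '[[[-0.0083,0.0002,0,0,0,-0.02],[-0.0166,0.0005,0,0,0,-0.04],[-0.0249,0.001,0,0,0,-0.06],[-0.0332,0.0017,0,0,0,-0.08],[-0.0414,0.0024,0,0,0,-0.1]]]'

```text
clock: 9.52
eef_pos: [481.7, -118.4, 76.7]
tcp_rot: [-3.141, 0.0, 1.995]
contact_force: [-0.8, -0.0, 0.4]
opening: -0.002
```

Request:
carry_out --increments '[[[-0.008,0.0002,0,0,0,-0.019],[-0.015,0.0004,0,0,0,-0.036],[-0.021,0.0007,0,0,0,-0.051],[-0.026,0.001,0,0,0,-0.063],[-0.03,0.0013,0,0,0,-0.073]]]'

```text
clock: 9.93
eef_pos: [487.2, -129.1, 76.7]
tcp_rot: [-3.142, 0.0, 2.072]
contact_force: [-0.7, -0.6, 0.2]
opening: 0.002
```

```bash
python3 -c "
from h import *
polar(158,209,77)
for n in ('scene','top'):
  f=optics.grab_frame(n); np.savez(f'pics/{n}9.npz',**f)
  cv2.imwrite(f'pics/{n}9.png',f['img'][:,:,::-1])
  if n=='scene': print(fit3(f,(625.5,-52,173)))
  print([(d['point'],round(d['confidence'],2)) for d in nets.tip_of('dispenser',n)],[(d['point'],round(d['confidence'],2)) for d in nets.tip_of('seat_a',n)])"
```

```text
t 9.93 pos [ 487.2 -129.1   76.7] rpy [-180.      0.    118.74] F [-0.7 -0.6  0.2] open 0.0
mm [ 0.2  0.2 -0.3] deg [-0.    0.   -0.26]
norm [ 0.0004  0.0006 -0.0008] [-0.      0.     -0.0043]
(array([622.76184181, -53.07653424, 172.81346246]), np.float64(397.8470588235294), np.int64(10641))
[([560.4, -49.5, 81.5], 0.88), ([340.9, 107.3, 1.0], 0.58)] [([654.3, -114.3, 80.5], 0.93), ([559.3, -45.0, 82.7], 0.85), ([662.7, -3.4, 82.1], 0.56)]
[([344.8, 109.0, 2.0], 0.66)] [([561.4, -47.9, 74.6], 0.97), ([644.5, -113.4, 83.1], 0.76), ([662.7, -3.9, 82.7], 0.73)]
```

View pics/scene9.png

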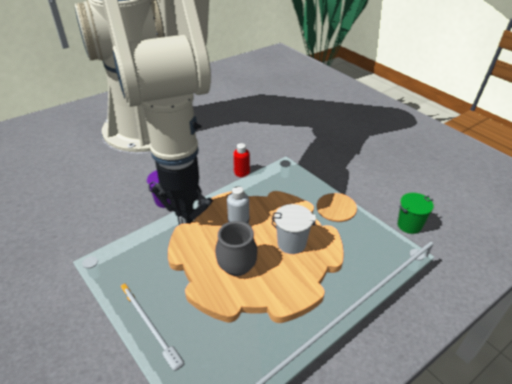

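View pics/top9.png

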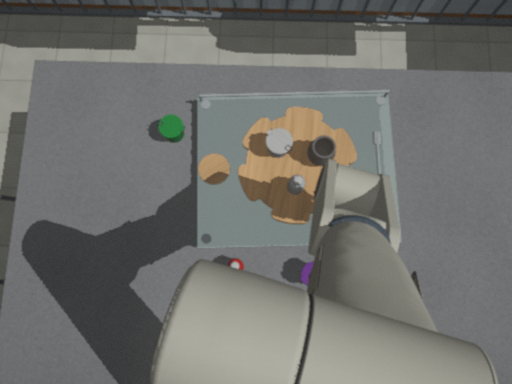

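```bash
cat >> h.py <<'E'
def dispfit(f,mask,p0):
    t=np.linspace(0,2*np.pi,60); S=6
    ys,xs=np.nonzero(mask); u0,u1,v0,v1=xs.min()-8,xs.max()+9,ys.min()-8,ys.max()+9
    def rend(p):
        big=np.zeros(((v1-v0)*S,(u1-u0)*S),np.uint8)
        for R,a,b in((21,80,148),(11,148,166)):
            q=np.vstack([proj(f,np.c_[p[0]+R*np.cos(t),p[1]+R*np.sin(t),0*t+h]) for h in(a,b)])
            hull=cv2.convexHull(((q-[u0,v0]+.5)*S-.5).astype(np.float32)); cv2.fillPoly(big,[np.round(hull).astype(np.int32)],255)
        return cv2.resize(big,(u1-u0,v1-v0),interpolation=cv2.INTER_AREA)/255.
    m=mask[v0:v1,u0:u1].astype(float)
    s0=np.array(p0,float); c=lambda p:np.abs(rend(p)-m).sum()
    s=minimize(c,s0,method='Nelder-Mead',options=dict(initial_simplex=[s0,s0+[6,0],s0+[0,6]],xatol=.05,fatol=.05))
    return s.x,s.fun,m.sum(),rend(s.x),(u0,v0,u1,v1)
E
python3 - <<'E'
from h import *
def disp_mask(f,p0):
    # non-beech, bright-ish grey pixels around expected silhouette
    hsv=cv2.cvtColor(f["img"],cv2.COLOR_RGB2HSV); W=cloud(f)
    near=np.hypot(W[...,0]-p0[0],W[...,1]-p0[1])<34
    m=near&(W[...,2]>85)&(hsv[...,1]<75)
    m=cv2.morphologyEx(m.astype(np.uint8),cv2.MORPH_CLOSE,np.ones((3,3)))
    n,l,st,_=cv2.connectedComponentsWithStats(m); return l==1+st[1:,4].argmax()
cen={"top":np.array([626.3,-52.3]),"scene":np.array([623.1,-53.1])}
for k,p0 in((0,(598,6)),(9,(560,-49))):
    for n in("top","scene"):
        f=dict(np.load(f"pics/{n}{k}.npz")); m=disp_mask(f,p0); x,c,s,rr,b=dispfit(f,m,p0); d=x-cen[n]
        print(k,n,x.round(1),"cost",round(c,1),s,"ang",np.degrees(np.arctan2(d[1],d[0])).round(1)%360,"rad",np.hypot(*d).round(1))
        a=f["img"][b[1]:b[3],b[0]:b[2]].copy(); e=cv2.resize(a,None,fx=8,fy=8,interpolation=2)
        for mm,col in((rr>.5,(255,0,0)),(m[b[1]:b[3],b[0]:b[2]],(0,255,0))):
            cs,_=cv2.findContours(cv2.resize(mm.astype(np.uint8),None,fx=8,fy=8,interpolation=0),0,2); cv2.drawContours(e,cs,-1,col,1)
        cv2.imwrite(f"pics/d_{n}{k}.png",cv2.resize(e,(300,300))[:,:,::-1])
a=[cv2.imread(f"pics/d_{n}{k}.png") for n in("top","scene") for k in(0,9)]
cv2.imwrite("pics/d_all.png",np.vstack([np.hstack(a[:2]),np.hstack(a[2:])]))
E
```

```text
0 top [597.    8.3] cost 37.3 264.0 ang 115.8 rad 67.3
0 scene [595.6   9.5] cost 114.1 732.0 ang 113.7 rad 68.4
9 top [557.4 -46.6] cost 31.7 270.0 ang 175.3 rad 69.1
9 scene [553.9 -45.3] cost 182.8 668.0 ang 173.6 rad 69.6
```

View pics/d_all.png

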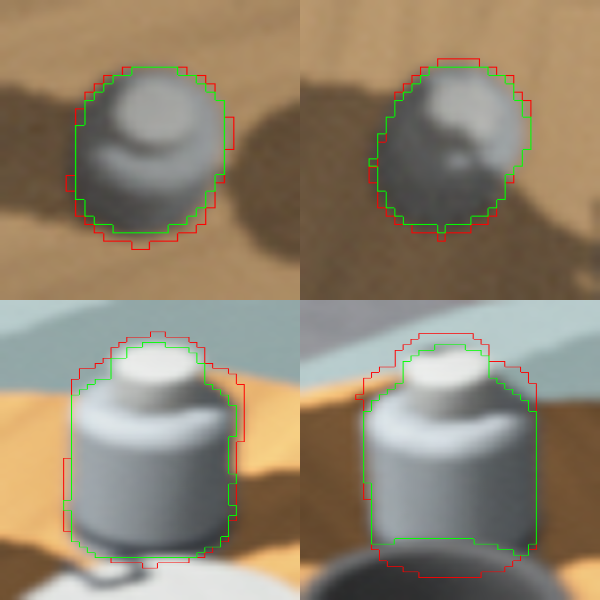

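Request:
carry_out --increments '[[[-0.0065,0.0002,0,0,0,-0.015],[-0.0148,0.0005,0,0,0,-0.036],[-0.0235,0.001,0,0,0,-0.057],[-0.033,0.0016,0,0,0,-0.08],[-0.0413,0.0024,0,0,0,-0.1]]]'

```text
clock: 10.65
eef_pos: [495.9, -143.2, 76.7]
tcp_rot: [-3.141, -0.0, 2.178]
contact_force: [-0.2, 0.9, 1.0]
opening: -0.001
```

Request:
carry_out --increments '[[[-0.0062,0.0001,0,0,0,-0.015],[-0.011,0.0003,0,0,0,-0.027],[-0.0145,0.0005,0,0,0,-0.035],[-0.0165,0.0005,0,0,0,-0.04],[-0.0165,0.0005,0,0,0,-0.04]]]'

```text
clock: 11.07
eef_pos: [499.9, -148.4, 76.7]
tcp_rot: [3.142, 0.0, 2.219]
contact_force: [-0.7, 0.5, 0.1]
opening: 0.002
```

```bash
python3 -c "
from h import *
polar(158,217.4,77)
f=optics.grab_frame('scene'); print(fit3(f,(625.5,-52,181)))"
```

```text
t 11.07 pos [ 499.9 -148.4   76.7] rpy [180.     0.   127.11] F [-0.7  0.5  0.1] open 0.0
mm [ 0.   0.2 -0.3] deg [ 0.    0.   -0.29]
norm [ 0.      0.0004 -0.0009] [ 0.      0.0001 -0.0048]
(array([622.80043742, -53.16291559, 181.40013727]), np.float64(362.3647058823529), np.int64(10431))
```

Request:
carry_out --increments '[[[0.008,0,0,0,0,0],[0.02,-0.005,0,0,0,0],[0.022,-0.03,0,0,0,0],[0.022,-0.07,0,0,0,0],[0.022,-0.12,0,0,0,0]]]'

```text
clock: 11.53
eef_pos: [455.6, -170.2, 76.7]
tcp_rot: [3.141, 0.0, 2.22]
contact_force: [-0.0, 0.9, -0.0]
opening: 0.004
```

Request:
carry_out --increments '[[[0,0,-0.06,0,0,0],[0,0,-0.14,0,0,0],[0,-0.02,-0.22,0,0,0],[0,-0.06,-0.3,0,0,0],[0,-0.1,-0.38,0,0,0]]]'

```text
clock: 11.95
eef_pos: [423.0, -194.4, 230.0]
tcp_rot: [-3.141, -0.0, 2.219]
contact_force: [0.9, -0.8, -0.9]
opening: -0.002
```

```bash
python3 -c "
from h import *
delta([250,450,300],2.6)
for n in ('scene','top'):
  f=optics.grab_frame(n); cv2.imwrite(f'pics/{n}10.png',f['img'][:,:,::-1])"
```

```text
t 11.95 pos [ 423.  -194.4  230. ] rpy [-1.7999e+02 -2.0000e-02  1.2715e+02] F [ 0.9 -0.8 -0.9] open -0.0
mm [618.1 251.2 -69.9] deg [-1.000e-02 -2.000e-02 -2.182e+01]
norm [ 1.5452  0.6281 -0.1748] [-2.000e-04 -3.000e-04 -3.637e-01]
```

View pics/top10.png

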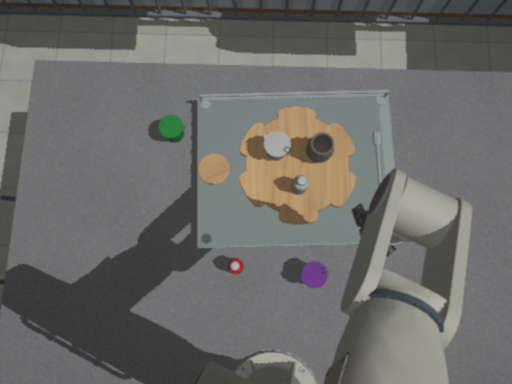

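```bash
python3 - <<'E'
from h import *
def disp_mask(f,p0):
    hsv=cv2.cvtColor(f["img"],cv2.COLOR_RGB2HSV); W=cloud(f)
    near=np.hypot(W[...,0]-p0[0],W[...,1]-p0[1])<36
    m=near&(W[...,2]>83)&(hsv[...,1]<75)
    m=cv2.morphologyEx(m.astype(np.uint8),cv2.MORPH_CLOSE,np.ones((3,3)))
    n,l,st,_=cv2.connectedComponentsWithStats(m); return l==1+st[1:,4].argmax()
for n in("top","scene"):
    f=optics.grab_frame(n); np.savez(f"pics/{n}10.npz",**f)
    x0,c0,w=fit3(f,(625.5,-52,181)); x,c,s,_,b=dispfit(f,disp_mask(f,(560,-57)),(560,-57)); d=x-x0[:2]
    print(n,"disc",x0.round(1),"disp",x.round(1),"cost",round(c),s,"ang",np.degrees(np.arctan2(d[1],d[0])).round(1)%360,np.hypot(*d).round(1))
    for t in("dispenser","coaster","bombilla","mate","cup"):
        print(t,[(np.round(q["point"],0),round(q["confidence"],2)) for q in nets.tip_of(t,n)][:3])
# cap ellipse centre in top view at z=166
f=dict(np.load("pics/top10.npz")); o=proj(f,[560,-57,166])[0]; print(o)
a=f["img"][140:230,250:350]; cv2.imwrite("pics/cap.png",cv2.resize(a,None,fx=6,fy=6,interpolation=2)[:,:,::-1])
E
```

```text
top disc [627.  -52.7 181. ] disp [556.8 -55.9] cost 36 266.0 ang 182.6 70.3
dispenser [(array([560., -54.,  77.]), 0.78), (array([345., 108.,   4.]), 0.6)]
coaster [(array([614., 181.,  34.]), 0.63)]
bombilla [(array([ 637., -288.,   33.]), 0.55)]
mate [(array([ 658., -112.,   81.]), 0.95)]
cup [(array([658.,   4.,  78.]), 0.95), (array([ 328., -104.,    2.]), 0.82), (array([723., 302.,  -1.]), 0.68)]
scene disc [623.1 -53.  181.2] disp [555.1 -56.1] cost 182 676.0 ang 182.6 68.0
dispenser [(array([344., 107.,  -1.]), 0.94), (array([556., -59.,  81.]), 0.83), (array([560., -55.,  84.]), 0.63)]
coaster [(array([611., 176.,  36.]), 0.96)]
bombilla [(array([ 634., -282.,   38.]), 0.9)]
mate [(array([612., 176.,  32.]), 0.7), (array([ 654., -104.,   83.]), 0.63)]
cup [(array([657.,   2.,  78.]), 0.84), (array([727., 300.,   1.]), 0.6)]
[302.06140152 179.26592524]
```

View pics/cap.png

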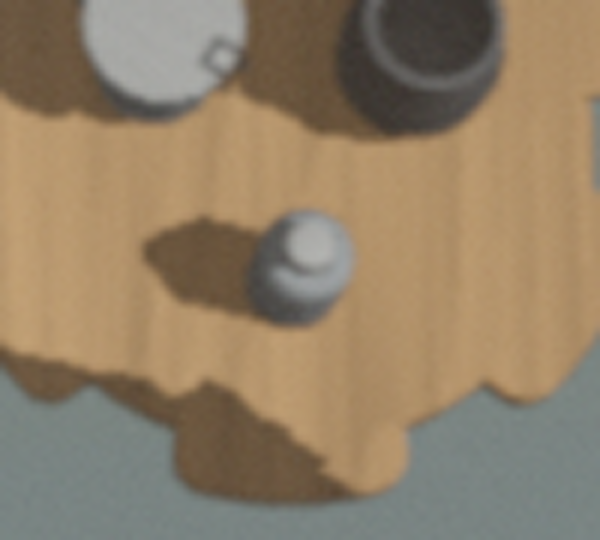

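View pics/scene10.png

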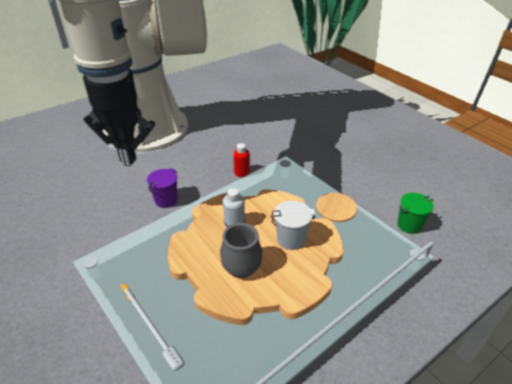

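The dispenser measures 182.6° in both views against a target of about 182.9°. The coaster and the bombilla have not moved, and the hand is clear, so I'm handing in.

```bash
python3 -c "
from h import *
s=sense(); print(s['clock'],s['contact_force'],abs(s['qvel']).max()); print(r.sign_off())"
```

```text
12.65 [ 0.92741025 -0.0842174  -0.39221618] 0.0036715453954280003
the job is handed in; nothing more can be done
None
```

I pushed the turntable about 69° anticlockwise with the shut fingertips in one rim hollow, and the steel dispenser now stands at the front. I then backed the hand off, raised it clear and handed the job in at 12.7 s. The force readings stayed around 1–2 N throughout the push.

**Dispenser position:** both cameras put it at 182.6° about the turntable's axis. The line to the middle of the front edge is at about 182.9°.

**Other objects:** the mate and the cup turned with the disc and are still upright. The coaster and the bombilla are where they were, to within the networks' few mm of error.

**Checks that disagreed:**
- The disc's own rim fit reads about 181.1°, so the dispenser seems to stand 1–2° off its seat line. It read 1.5–3.5° off at the start too, so it did not slide. I aimed the dispenser itself at the front line.
- The two camera views place the disc's centre about 4 mm apart. I used one angle per view to cancel this.
- The dispenser outline fits gave a radius of 68–70 mm instead of the nominal 66 mm, because the outlines were slightly cut off.

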